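# Sort the sawn toy wheels into their tins

## Task

Four round toy wheels of different sizes have just been cut on the scroll saw: put each one into the round tin of its size, the smallest wheel in the smallest tin and so on up to the largest in the largest, each lying flat on the floor of its tin. Set the wheels down rather than dropping them from a height, and leave the square and the triangular offcut where they are.

Things in the scene. Friction and masses are not known exactly. Their poses are not given: they have to be found in the camera images.
- wheel30: the smallest toy wheel: a plain plywood disc 30 mm in diameter and 20 mm thick, lying flat, with a small dark axle hole (8 mm) shown in the middle of its top. Origin: centre of its underside; z up. Loose, under 60 g.
- wheel42: the second smallest toy wheel: a plain plywood disc 42 mm in diameter and 20 mm thick, lying flat, with a small dark axle hole (8 mm) shown in the middle of its top. Origin: centre of its underside; z up. Loose, under 60 g.
- wheel54: the second largest toy wheel: a plain plywood disc 54 mm in diameter and 20 mm thick, lying flat, with a small dark axle hole (8 mm) shown in the middle of its top. Origin: centre of its underside; z up. Loose, under 60 g.
- wheel66: the largest toy wheel: a plain plywood disc 66 mm in diameter and 20 mm thick, lying flat, with a small dark axle hole (8 mm) shown in the middle of its top. Origin: centre of its underside; z up. Loose, under 60 g.
- tin52: the smallest tin: a shallow round open white-painted steel tin, inside diameter 52 mm, rim 4 mm thick, outside diameter 60 mm, floor 4 mm thick, rim top 10 mm above the bench. A wheel lying in it stands 14 mm proud of the rim: hold the wheel by its upper half, as fingers do not fit between wheel and rim. Fixed to the bench. Origin: centre of its underside; z up.
- tin64: the second smallest tin: a shallow round open white-painted steel tin, inside diameter 64 mm, rim 4 mm thick, outside diameter 72 mm, floor 4 mm thick, rim top 10 mm above the bench. A wheel lying in it stands 14 mm proud of the rim: hold the wheel by its upper half, as fingers do not fit between wheel and rim. Fixed to the bench. Origin: centre of its underside; z up.
- tin76: the second largest tin: a shallow round open white-painted steel tin, inside diameter 76 mm, rim 4 mm thick, outside diameter 84 mm, floor 4 mm thick, rim top 10 mm above the bench. A wheel lying in it stands 14 mm proud of the rim: hold the wheel by its upper half, as fingers do not fit between wheel and rim. Fixed to the bench. Origin: centre of its underside; z up.
- tin88: the largest tin: a shallow round open white-painted steel tin, inside diameter 88 mm, rim 4 mm thick, outside diameter 96 mm, floor 4 mm thick, rim top 10 mm above the bench. A wheel lying in it stands 14 mm proud of the rim: hold the wheel by its upper half, as fingers do not fit between wheel and rim. Fixed to the bench. Origin: centre of its underside; z up.
- square: a square plywood offcut, 45 x 45 mm, 20 mm thick, no axle hole, lying flat and loose; not a wheel. Origin: centre of its underside; x and y along its sides.
- triangle: a triangular plywood offcut with three equal sides of 62 mm, 20 mm thick, no axle hole, lying flat and loose; not a wheel. Origin: centre of its underside; its corners lie 36 mm from it.
Mind the look-alikes: they are no part of the job. Leave any pink or turquoise look-alike of the wheel42 alone.

How it is judged:
At the end, for the whole second after the job is handed in: Each wheel lies released and still in the tin of its size (30 mm wheel in the 52 mm tin, 42 in 64, 54 in 76, 66 in 88), centres within 14 mm, flat on the floor (underside 1 to 8 mm above the bench, tilt under 0.1 rad, same side up); square and triangle within 20 mm of their starts (horizontal distance between wheel30 and tin52 below 0.014 m and z of wheel30 in the frame of tin52 between 0.001 and 0.008 m and angle between each of wheel30, wheel42, wheel54, wheel66's own z axis and vertical below 0.1 rad and linear speed of each of wheel30, wheel42, wheel54, wheel66 below 0.02 m/s and horizontal distance between wheel42 and tin64 below 0.014 m and z of wheel42 in the frame of tin64 between 0.001 and 0.008 m and horizontal distance between wheel54 and tin76 below 0.014 m and z of wheel54 in the frame of tin76 between 0.001 and 0.008 m and horizontal distance between wheel66 and tin88 below 0.014 m and z of wheel66 in the frame of tin88 between 0.001 and 0.008 m and distance of each of square, triangle from where it was at the start of the episode below 0.02 m); the robot touches nothing.
It fails at once if a wheel is let go in the air, more than 60 mm above the bench, and drops ((height (world z) of wheel30 above 0.06 m and contact force between anything else and wheel30 below 0.001 N) or (height (world z) of wheel42 above 0.06 m and contact force between anything else and wheel42 below 0.001 N) or (height (world z) of wheel54 above 0.06 m and contact force between anything else and wheel54 below 0.001 N) or (height (world z) of wheel66 above 0.06 m and contact force between anything else and wheel66 below 0.001 N)).
It fails at once if the square or the triangular offcut is moved by more than 20 mm (distance of any of square, triangle from where it was at the start of the episode above 0.02 m).
It also fails if it takes over 93 s, if anything falls off the work surface, if the arm or the gripper's body presses on something with over 40 N, if the wrist force passes 120 N, or if a joint passes its speed limit or range.

## Robot

A 6-joint arm with a two-finger parallel gripper is mounted at the origin on the work surface. World frame = base frame: x ahead of the robot, y to its left, z up, the work surface at z = 0. Lengths are in m, angles in rad, forces in N, time in s.
With the tool pointing down it reaches from about 0.25 to 0.8 m from the base axis. Payload 8.5 kg.
Tool frame: the origin (TCP) lies midway between the tips of the shut fingers; the grasp point (between the pads) lies 19 mm behind it; z points along the fingers, y is the line along which they close (so a half turn about z gives the same grasp; the last joint's range is limited). The gripper opens to 85 mm and grips with 20 to 120 N. Pads are 22 mm wide; open, the fingers measure 114 mm over their backs; the gripper's body (76 mm by 85 mm) begins 54 mm behind the grasp point. The pads swing forward as they close: fully open they stand 13 mm farther back than shut.
Start: joints at [1.269, 0.238, -0.013, 1.319, 0, 1.571], TCP at [0.156, 0.501, 0.231] pointing down, gripper open.
Joint ranges: [-2.66, 2.66], [-1.03, 1.9], [-1.14, 1.46], [-1.82, 2.27], [-1.45, 1.34], [-3.14, 3.14]. Speed limits (rad/s): [2.22, 2.22, 2.79, 3.14, 3.14, 3.14].

## Interface

Orientations are given as a 3x3 rotation matrix whose columns are the frame's x, y, z axes.
In Python, from rig import env gives the robot as it stands.
- The arm moves only by the shell command python3 -m inch 'ROWS' [OPENING] [FORCE]. ROWS is a JSON object of lists of equal length, an entry for each row: "linear": the shift along the tool's x, y, z as a fraction of full scale, a list of three; "spin": the turn about the tool's z as a fraction of full scale. A call has 1 to 10 rows; each row is the pose to reach, as a shift and turn from the pose commanded when the call began, along the tool's axes at that moment; what a row does not reach only later rows make up. Full scale, the value 1, is 30 cm for a shift and 90 degrees for a turn. A row lasts 1/12 s, in which the tool goes at most 41.7 mm and 7.16 degrees, less where a joint would pass 70% of its speed; a pose out of reach is approached as far as the arm can. A call with a number of a shift or a turn outside -1 to 1 is refused whole. A call with a gripper value outside its range is refused whole. OPENING is the finger opening in mm, from 0 to 85.4, set as the call begins (- or left out, the last holds). The fingers move at their own pace and stop on an object; FORCE is the grip in N (left out, the last holds). Time passes only in rows, so rows that repeat a pose let the fingers close. It gives the time, the measured TCP pose, the force, the opening and the grip force at its end, in the units of the state.
- env.observe(): the state, without advancing time (a new reading comes with each control period).
- env.camera(name): name is "scene" or "top" or "wrist"; returns a dict with "img" (400x640x3 uint8, red, green, blue), "mtx" (3x3 intrinsics, pixels), "rvec" (rotation vector, rad) and "tvec" (3), from world to camera coordinates, as OpenCV has them; the wrist camera has in their place "mount" (4x4, takes a point from camera to tool coordinates, whose origin is the TCP and whose axes are the flange's). Camera axes: x right, y down, z forward; pixel columns grow to the right and rows downward; lengths in m; the calibration is good to about 2 mm. A picture is of the moment at which its call begins: read the wrist's pose just before it. There is no depth.
- env.hand_in(): hands the job in; it is judged then, once.
The state is a dict: "clock": time; "q": joint angles; "qd": joint speeds; "joint_torque": joint torques, N m; "eef_pos": TCP position; "tcp_rot": TCP orientation; "force": force on the tool from outside, world axes, zero at the start; "wrist_torque": the same for the moment, N m; "gripper_width": finger opening in m; "grasp_force": force on a finger pad.
Only numpy, scipy, OpenCV 4.12 (cv2) and the standard library are available. Lean on these libraries where they do the work, as an engineer would, in place of code of your own. Each camera call takes 0.05 s, during which the arm holds its last target. There are 200 camera calls.

## Working session

There is one attempt and no reset: what is moved stays moved. The work goes in short steps, Python scripts to look and compute and a shell command to move; the robot and the scene stay as the last step left them, time stands still between calls to the robot, and variables do not carry over. Pictures are saved under pics/ and viewed, at most 14 in all, crops included, and the job is handed in when it is done.

```bash
ls; mkdir -p pics; python3 - <<'E'
from rig import env
import cv2
s=env.observe();print(s['clock'],s['eef_pos'],s['tcp_rot'],s['gripper_width'])
for n in ['top','scene']:
    c=env.camera(n);cv2.imwrite(f'pics/{n}0.png',c['img'][:,:,::-1]);print(n,c['mtx'],c['rvec'],c['tvec'])
E
```

```text
pics
0.0 [0.15593538 0.5008981  0.23069892] [[-9.54796871e-01  2.97258738e-01 -4.21671565e-04]
 [ 2.97259037e-01  9.54795988e-01 -1.29828560e-03]
 [ 1.66835789e-05 -1.36494471e-03 -9.99999068e-01]] 0.08559614378183815
top [[373.62561472   0.         318.96549518]
 [  0.         373.62561472 197.99483071]
 [  0.           0.           1.        ]] [ 2.15697785 -2.20917775  0.05153082] [0.0438463  0.49580154 0.97059473]
scene [[369.94891333   0.         316.92011116]
 [  0.         369.94891333 199.1912698 ]
 [  0.           0.           1.        ]] [ 1.57389334  1.62305044 -0.92220766] [ 0.01099592 -0.20712376  1.29267717]
```

View pics/top0.png

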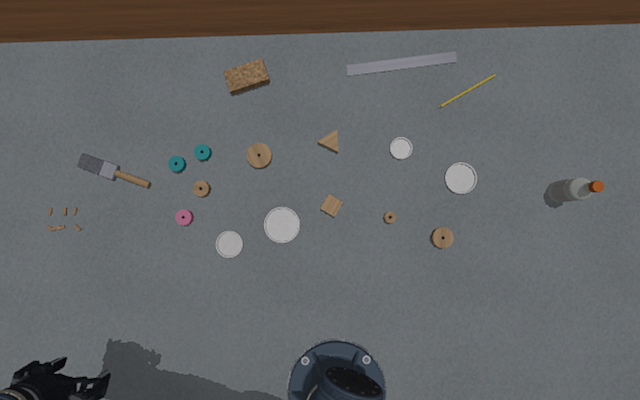

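View pics/scene0.png

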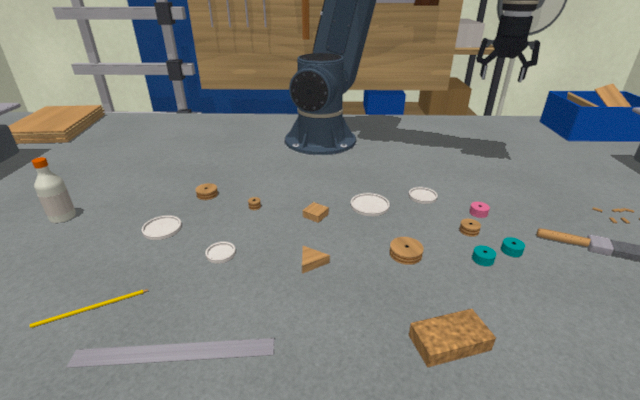

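The top view shows the wheels: 66 at (259,155), 54 at (443,238), 42 at (201,188) and 30 at (390,217). The tins are: 88 at (282,225), 76 at (461,178), 64 at (229,244) and 52 at (401,148). The square is at (331,205) and the triangle at (330,141). The teal and pink look-alikes are close to wheel42.

```bash
cat > h.py <<'E'
import numpy as np, cv2
def ray(c,u,v,z):
    R=cv2.Rodrigues(np.array(c['rvec']))[0]; t=np.array(c['tvec']).ravel()
    x=cv2.undistortPoints(np.array([[[u,v]]],float),np.array(c['mtx']),None).ravel()
    d=R.T@np.r_[x,1]; o=-R.T@t
    return o+d*(z-o[2])/d[2]
E
python3 - <<'E'
from rig import env
from h import *
c=env.camera('top');im=c['img'];hsv=cv2.cvtColor(im,cv2.COLOR_RGB2HSV)
g=cv2.cvtColor(im,cv2.COLOR_RGB2GRAY).astype(float)
P={'w66':(259,155),'w54':(443,238),'w42':(201,188),'w30':(390,217),'t88':(282,225),'t76':(461,178),'t64':(229,244),'t52':(401,148),'sq':(331,205),'tri':(331,141),'teal1':(177,164),'teal2':(202,152),'pink':(184,218)}
for k,(u,v) in P.items():
    m=(hsv[...,2]>140)&(hsv[...,1]<60) if k[0]=='t' and k[1].isdigit() else (hsv[...,1]>75)
    n,l,st,ce=cv2.connectedComponentsWithStats(cv2.morphologyEx(m.astype(np.uint8),cv2.MORPH_CLOSE,np.ones((5,5))))
    i=l[v-4,u-4] or l[v,u+4]; ctr=ce[i]
    z=.01 if k[0]=='t' and k[1].isdigit() else .012
    p=ray(c,*ctr,z); f=abs(0.97/373.6)
    r=''
    if k[0]=='w':
        s=g[v-3:v+4,u-3:u+4]; w=np.clip(s.max()*.75-s,0,None); yy,xx=np.mgrid[v-3:v+4,u-3:u+4]
        r=ray(c,(w*xx).sum()/w.sum(),(w*yy).sum()/w.sum(),.02)[:2].round(4)
    print(k,ctr.round(1),st[i],p[:2].round(4),'diam',round(2*np.sqrt(st[i,4]/np.pi)*f*1000),'hole',r)
x0,y0=150,125
cv2.imwrite('pics/crop.png',cv2.resize(im[125:265,150:480,::-1],None,fx=2.4,fy=2.4,interpolation=cv2.INTER_CUBIC))
E
```

```text
w66 [258.9 155.3] [247 143  25  25 484] [0.6151 0.1899] diam 64 hole [0.6153 0.1898]
w54 [441.6 237.3] [431 228  22  20 353] [ 0.3859 -0.2867] diam 55 hole [ 0.3861 -0.2869]
w42 [201.3 188.4] [193 181  18  16 212] [0.5303 0.3449] diam 43 hole [0.5303 0.3453]
w30 [389.2 216.9] [384 212  11  11 103] [ 0.4425 -0.1516] diam 30 hole [ 0.4427 -0.1519]
t88 [281.5 224.5] [ 264  207   36   36 1026] [0.4293 0.1328] diam 94 hole 
t76 [460.8 177.5] [445 162  32  32 785] [ 0.5422 -0.3447] diam 82 hole 
t64 [228.6 243.9] [216 231  27  27 568] [0.3814 0.2738] diam 70 hole 
t52 [400.8 147.5] [390 137  23  22 390] [ 0.6266 -0.1894] diam 58 hole 
sq [331.1 205. ] [321 194  22  23 278] [4.775e-01 4.000e-04] diam 49 hole 
tri [330.  141.1] [318 130  20  22 234] [ 0.6486 -0.0011] diam 45 hole 
teal1 [176.6 163.6] [168 156  18  16 233] [0.5984 0.4112] diam 45 hole 
teal2 [202.3 151.9] [194 144  18  17 230] [0.6284 0.342 ] diam 44 hole 
pink [184. 217.] [176 210  17  15 217] [0.4552 0.3915] diam 43 hole
```

View pics/crop.png

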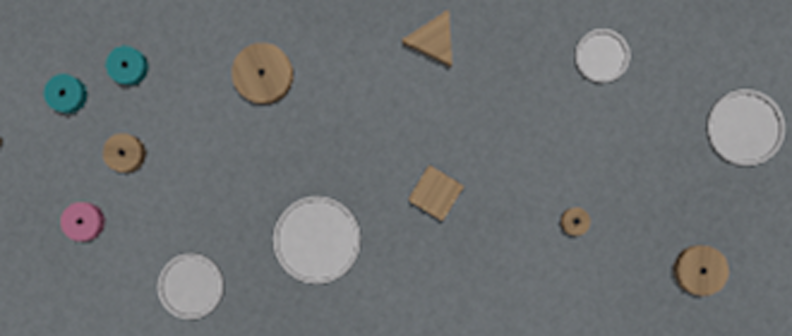

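Every diameter matches the given size and all the points are within reach. First I'll align the tool with the world axes and head for wheel42.

```bash
python3 -m inch '{"linear":[[-0.667,-0.063,0.2],[-0.667,-0.063,0.2],[-0.667,-0.063,0.2],[-0.667,-0.063,0.2],[-0.667,-0.063,0.2],[-0.667,-0.063,0.2],[-0.667,-0.063,0.2]],"spin":[-0.192,-0.192,-0.192,-0.192,-0.192,-0.192,-0.192]}' 75 30; python3 -c "
from rig import env
s=env.observe();print(s['q'],s['eef_pos'],s['tcp_rot'])"
```

```text
clock: 0.73
eef_pos: [0.3434, 0.4219, 0.1699]
tcp_rot: [[-1.0, 0.004, -0.001], [0.004, 1.0, -0.002], [0.001, -0.002, -1.0]]
force: [-0.6, -0.0, -0.4]
gripper_width: 0.0751
grasp_force: 0.0
[ 8.87831198e-01  2.99277816e-01 -8.82270519e-02  1.18563839e+00
 -3.46537906e-04  8.92060650e-01] [0.34338928 0.42190486 0.1698884 ] [[-0.99999033  0.00422779 -0.00121233]
 [ 0.00423026  0.99998897 -0.00203922]
 [ 0.00120369 -0.00204433 -0.99999719]]
```

```bash
python3 -m inch '{"linear":[[-0.622,-0.256,0.367],[-0.622,-0.256,0.367],[-0.622,-0.256,0.367],[-0.622,-0.256,0.367],[-0.622,-0.256,0.367],[-0.622,-0.256,0.367],[-0.622,-0.256,0.367],[-0.622,-0.256,0.45],[-0.622,-0.256,0.5],[-0.622,-0.256,0.541]],"spin":[0,0,0,0,0,0,0,0,0,0]}' 65 30
```

```text
clock: 1.57
eef_pos: [0.5265, 0.3478, 0.0083]
tcp_rot: [[-1.0, -0.001, -0.001], [-0.001, 1.0, -0.0], [0.001, -0.0, -1.0]]
force: [0.7, -0.4, -0.5]
gripper_width: 0.0652
grasp_force: 0.0
```

```bash
python3 -m inch '{"linear":[[0,0,0],[0,0,0],[0,0,0]],"spin":[0,0,0]}' 65 30
python3 - <<'E'
from rig import env
import cv2
c=env.camera('wrist');cv2.imwrite('pics/w1.png',c['img'][:,:,::-1])
E
```

```text
clock: 1.82
eef_pos: [0.5279, 0.348, 0.0102]
tcp_rot: [[-1.0, -0.001, 0.001], [-0.001, 1.0, 0.001], [-0.001, 0.001, -1.0]]
force: [1.4, 1.3, 0.2]
gripper_width: 0.0647
grasp_force: 0.0
```

View pics/w1.png

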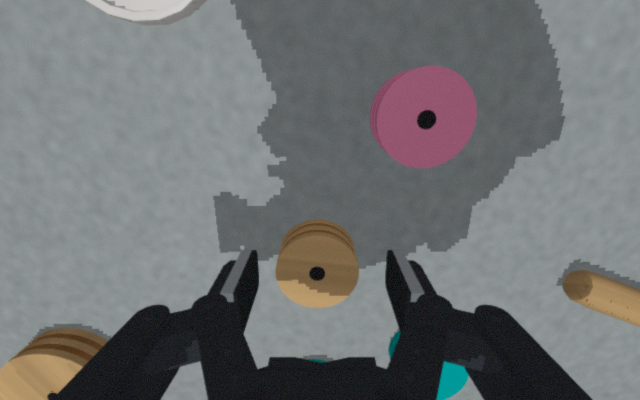

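The wheel is between the fingers, with its hole at (317,273) and the finger midline near column 322. The pink wheel is well clear at (426,118). I'll correct the small offset, then grip.

```bash
python3 -m inch '{"linear":[[-0.007,-0.009,0.006],[-0.007,-0.009,0.006]],"spin":[0,0]}' 65 30 && python3 -m inch '{"linear":[[0,0,0],[0,0,0],[0,0,0],[0,0,0],[0,0,0],[0,0,0]],"spin":[0,0,0,0,0,0]}' 30 30
```

```text
clock: 2.03
eef_pos: [0.5306, 0.3442, 0.0079]
tcp_rot: [[-1.0, 0.0, 0.001], [0.0, 1.0, 0.0], [-0.001, 0.0, -1.0]]
force: [-0.2, -0.7, -0.4]
gripper_width: 0.0647
grasp_force: 0.0
clock: 2.53
eef_pos: [0.5304, 0.3441, 0.0078]
tcp_rot: [[-1.0, 0.0, 0.001], [0.0, 1.0, 0.0], [-0.001, 0.0, -1.0]]
force: [-0.8, -1.2, 5.2]
gripper_width: 0.0399
grasp_force: 30.1
```

```bash
python3 -m inch '{"linear":[[0,0,-0.12],[0.05,-0.03,-0.2],[0.497,-0.234,-0.2],[0.497,-0.234,-0.2],[0.497,-0.234,-0.2],[0.497,-0.234,-0.2],[0.497,-0.234,-0.2],[0.497,-0.234,-0.15],[0.497,-0.234,-0.1],[0.497,-0.234,-0.1]],"spin":[0,0,0,0,0,0,0,0,0,0]}' && python3 -m inch '{"linear":[[0,0,0],[0,0,0]],"spin":[0,0]}'; python3 - <<'E'
from rig import env
import cv2
c=env.camera('wrist');cv2.imwrite('pics/w2.png',c['img'][:,:,::-1])
E
```

```text
clock: 3.37
eef_pos: [0.3805, 0.2736, 0.0356]
tcp_rot: [[-1.0, 0.0, -0.002], [0.0, 1.0, -0.001], [0.002, -0.001, -1.0]]
force: [0.1, 0.2, 0.2]
gripper_width: 0.0404
grasp_force: 30.5
clock: 3.53
eef_pos: [0.3816, 0.2743, 0.0376]
tcp_rot: [[-1.0, 0.0, 0.0], [0.0, 1.0, 0.0], [-0.0, 0.0, -1.0]]
force: [0.8, 0.7, 0.5]
gripper_width: 0.0407
grasp_force: 30.5
```

View pics/w2.png

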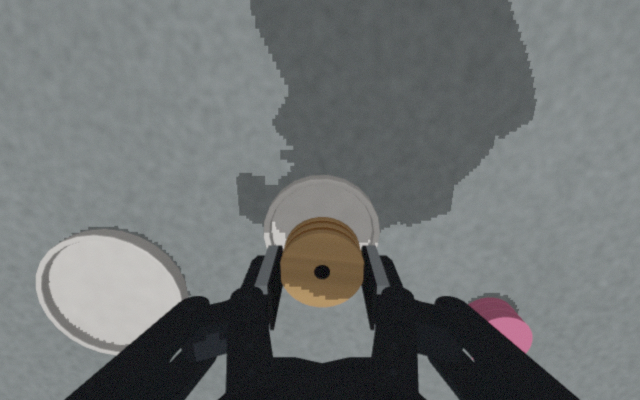

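Wheel42 is held flat with its hole at (322,272), and tin64 is centred at column 321, so they line up. Next: lower, release to 58 mm, rise.

```bash
python3 -m inch '{"linear":[[0,0,0.04],[0,0,0.07],[0,0,0.084],[0,0,0.084],[0,0,0.084]],"spin":[0,0,0,0,0]}' && python3 -m inch '{"linear":[[0,0,0],[0,0,0],[0,0,0],[0,0,0],[0,0,-0.15],[0,0,-0.25],[0,0,-0.25],[0,0,-0.25]],"spin":[0,0,0,0,0,0,0,0]}' 58; python3 - <<'E'
from rig import env
import cv2
c=env.camera('wrist');cv2.imwrite('pics/w3.png',c['img'][:,:,::-1])
E
```

```text
clock: 4.0
eef_pos: [0.381, 0.2739, 0.012]
tcp_rot: [[-1.0, 0.0, -0.0], [0.0, 1.0, -0.0], [0.0, -0.0, -1.0]]
force: [0.3, 0.6, -0.5]
gripper_width: 0.0405
grasp_force: 33.0
clock: 4.67
eef_pos: [0.3823, 0.2749, 0.0889]
tcp_rot: [[-1.0, 0.0, 0.003], [0.0, 1.0, 0.002], [-0.003, 0.002, -1.0]]
force: [0.4, -0.5, -0.6]
gripper_width: 0.0585
grasp_force: 0.0
```

View pics/w3.png

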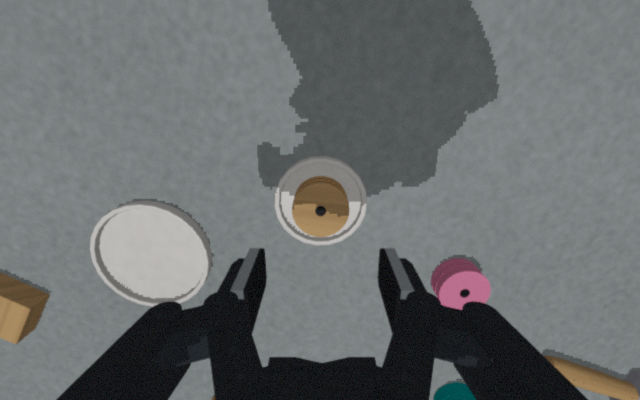

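Wheel42 lies flat in tin64: wheel at (320,207), tin at (320,200). Next is wheel66.

```bash
python3 -m inch '{"linear":[[-0.781,-0.28,0],[-0.781,-0.28,0],[-0.781,-0.28,0],[-0.781,-0.28,0],[-0.781,-0.28,0],[-0.781,-0.28,0],[-0.781,-0.28,0.1],[-0.781,-0.28,0.1],[-0.781,-0.28,0.1]],"spin":[0,0,0,0,0,0,0,0,0]}' 85 && python3 -m inch '{"linear":[[0,0,0],[0,0,0]],"spin":[0,0]}'; python3 - <<'E'
from rig import env
import cv2
c=env.camera('wrist');cv2.imwrite('pics/w4.png',c['img'][:,:,::-1])
E
```

```text
clock: 5.47
eef_pos: [0.6132, 0.1889, 0.054]
tcp_rot: [[-1.0, 0.001, -0.006], [0.001, 1.0, -0.002], [0.006, -0.002, -1.0]]
force: [-1.2, -0.3, 0.3]
gripper_width: 0.0853
grasp_force: 0.0
clock: 5.63
eef_pos: [0.6147, 0.1904, 0.0577]
tcp_rot: [[-1.0, -0.001, 0.0], [-0.001, 1.0, -0.0], [-0.0, -0.0, -1.0]]
force: [-0.1, 0.9, 0.2]
gripper_width: 0.0852
grasp_force: 0.0
```

View pics/w4.png

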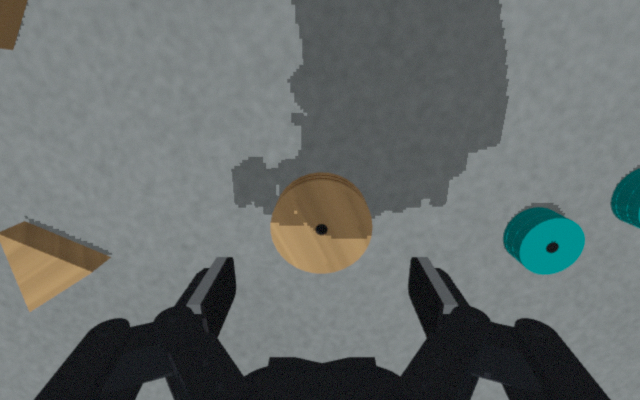

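Wheel66 has its hole at (321,229), which is centred between the fingers, and both sides are clear.

```bash
python3 -m inch '{"linear":[[0,0,0.08],[0,0,0.15],[0,0,0.18],[0,0,0.18],[0,0,0.18]],"spin":[0,0,0,0,0]}' && python3 -m inch '{"linear":[[0,0,0],[0,0,0],[0,0,0],[0,0,0],[0,0,0]],"spin":[0,0,0,0,0]}' 50 30
```

```text
clock: 6.1
eef_pos: [0.6152, 0.1902, 0.0037]
tcp_rot: [[-1.0, -0.0, 0.0], [-0.0, 1.0, -0.0], [-0.0, -0.0, -1.0]]
force: [-1.2, 0.1, -0.3]
gripper_width: 0.0848
grasp_force: 0.0
clock: 6.52
eef_pos: [0.6162, 0.1903, 0.0048]
tcp_rot: [[-1.0, 0.0, 0.002], [0.0, 1.0, 0.001], [-0.002, 0.001, -1.0]]
force: [-2.0, 0.9, 5.2]
gripper_width: 0.0647
grasp_force: 32.2
```

```bash
python3 -m inch '{"linear":[[0,0,-0.12],[0.05,-0.02,-0.2],[0.621,-0.191,-0.2],[0.621,-0.191,-0.2],[0.621,-0.191,-0.2],[0.621,-0.191,-0.2],[0.621,-0.191,-0.2],[0.621,-0.191,-0.15],[0.621,-0.191,-0.1],[0.621,-0.191,-0.1]],"spin":[0,0,0,0,0,0,0,0,0,0]}' && python3 -m inch '{"linear":[[0,0,0],[0,0,0]],"spin":[0,0]}'; python3 - <<'E'
from rig import env
import cv2
c=env.camera('wrist');cv2.imwrite('pics/w5.png',c['img'][:,:,::-1])
E
```

```text
clock: 7.35
eef_pos: [0.4282, 0.1324, 0.0324]
tcp_rot: [[-1.0, 0.0, -0.001], [0.0, 1.0, -0.0], [0.001, -0.0, -1.0]]
force: [0.4, 0.3, 0.2]
gripper_width: 0.0648
grasp_force: 34.0
clock: 7.52
eef_pos: [0.4297, 0.1329, 0.0339]
tcp_rot: [[-1.0, 0.0, 0.001], [0.0, 1.0, 0.0], [-0.001, 0.0, -1.0]]
force: [-0.5, -0.2, -0.2]
gripper_width: 0.0645
grasp_force: 34.0
```

View pics/w5.png

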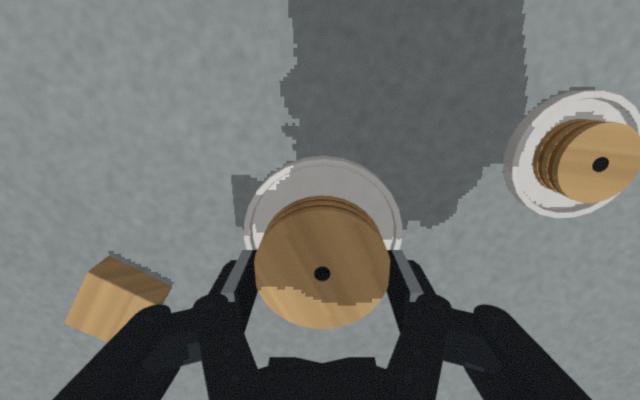

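Wheel66 is held flat with its hole at (322,273), and tin88 is centred at column 322. Lowering and releasing.

```bash
python3 -m inch '{"linear":[[0,0,0.04],[0,0,0.07],[0,0,0.084],[0,0,0.084],[0,0,0.084]],"spin":[0,0,0,0,0]}' && python3 -m inch '{"linear":[[0,0,0],[0,0,0],[0,0,0],[0,0,0],[0,0,-0.15],[0,0,-0.25],[0,0,-0.25],[0,0,-0.25]],"spin":[0,0,0,0,0,0,0,0]}' 82
```

```text
clock: 7.98
eef_pos: [0.4291, 0.1327, 0.0078]
tcp_rot: [[-1.0, 0.0, -0.0], [0.0, 1.0, -0.0], [0.0, -0.0, -1.0]]
force: [0.1, 0.3, -1.3]
gripper_width: 0.0643
grasp_force: 37.0
clock: 8.65
eef_pos: [0.4304, 0.1331, 0.0846]
tcp_rot: [[-1.0, 0.0, 0.004], [0.0, 1.0, 0.001], [-0.004, 0.001, -1.0]]
force: [0.1, 0.0, -0.7]
gripper_width: 0.0819
grasp_force: 0.0
```

```bash
python3 -m inch '{"linear":[[-0.044,-0.949,0],[-0.044,-0.949,0],[-0.044,-0.949,0],[-0.044,-0.949,0],[-0.044,-0.949,0],[-0.044,-0.949,0],[-0.044,-0.949,0],[-0.044,-0.949,0.1],[-0.044,-0.949,0.1],[-0.044,-0.949,0.1]],"spin":[0,0,0,0,0,0,0,0,0,0]}' 55 && python3 -m inch '{"linear":[[0,0,0],[0,0,0]],"spin":[0,0]}'; python3 - <<'E'
from rig import env
import cv2
c=env.camera('wrist');cv2.imwrite('pics/w6.png',c['img'][:,:,::-1])
E
```

```text
clock: 9.48
eef_pos: [0.4399, -0.1516, 0.0512]
tcp_rot: [[-1.0, 0.001, -0.005], [0.001, 1.0, 0.002], [0.005, 0.002, -1.0]]
force: [0.0, -0.2, -0.1]
gripper_width: 0.0551
grasp_force: 0.0
clock: 9.65
eef_pos: [0.4424, -0.1512, 0.0534]
tcp_rot: [[-1.0, -0.001, 0.0], [-0.001, 1.0, -0.0], [-0.0, -0.0, -1.0]]
force: [-0.8, -0.3, -0.0]
gripper_width: 0.0553
grasp_force: 0.0
```

View pics/w6.png

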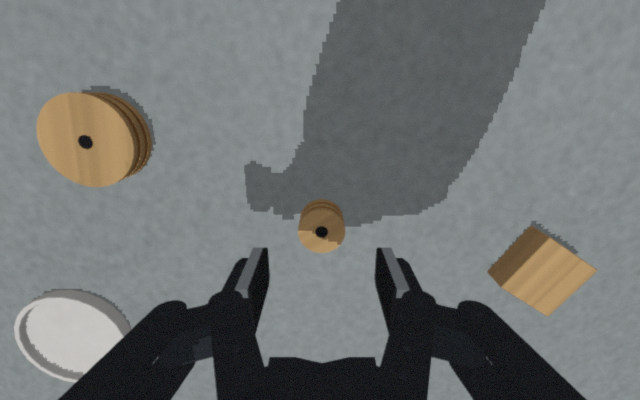

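Wheel30 has its hole at (321,232), centred between the fingers. I'll descend to z 0.009 and grip.

```bash
python3 -m inch '{"linear":[[0,0,0.07],[0,0,0.13],[0,0,0.147],[0,0,0.147],[0,0,0.147]],"spin":[0,0,0,0,0]}' && python3 -m inch '{"linear":[[0,0,0],[0,0,0],[0,0,0],[0,0,0],[0,0,0],[0,0,0]],"spin":[0,0,0,0,0,0]}' 18 30
```

```text
clock: 10.12
eef_pos: [0.4425, -0.1517, 0.0094]
tcp_rot: [[-1.0, -0.001, 0.0], [-0.001, 1.0, -0.0], [-0.0, -0.0, -1.0]]
force: [-0.4, 0.3, 0.2]
gripper_width: 0.0551
grasp_force: 0.0
clock: 10.62
eef_pos: [0.4429, -0.1522, 0.0099]
tcp_rot: [[-1.0, 0.0, 0.002], [0.0, 1.0, -0.0], [-0.002, -0.0, -1.0]]
force: [-1.1, 1.6, 6.6]
gripper_width: 0.0284
grasp_force: 29.1
```

```bash
python3 -m inch '{"linear":[[0,0,-0.12],[-0.05,-0.01,-0.2],[-0.613,-0.125,-0.2],[-0.613,-0.125,-0.2],[-0.613,-0.125,-0.2],[-0.613,-0.125,-0.2],[-0.613,-0.125,-0.2],[-0.613,-0.125,-0.15],[-0.613,-0.125,-0.1],[-0.613,-0.125,-0.1]],"spin":[0,0,0,0,0,0,0,0,0,0]}' && python3 -m inch '{"linear":[[0,0,0],[0,0,0]],"spin":[0,0]}'; python3 - <<'E'
from rig import env
import cv2
c=env.camera('wrist');cv2.imwrite('pics/w7.png',c['img'][:,:,::-1])
E
```

```text
clock: 11.45
eef_pos: [0.6245, -0.1891, 0.0362]
tcp_rot: [[-1.0, 0.0, -0.004], [0.0, 1.0, 0.001], [0.004, 0.001, -1.0]]
force: [-1.0, 0.6, -0.2]
gripper_width: 0.0283
grasp_force: 29.8
clock: 11.62
eef_pos: [0.6262, -0.1897, 0.0398]
tcp_rot: [[-1.0, 0.0, 0.001], [0.0, 1.0, -0.0], [-0.001, -0.0, -1.0]]
force: [0.9, 0.0, 0.4]
gripper_width: 0.0282
grasp_force: 29.8
```

View pics/w7.png

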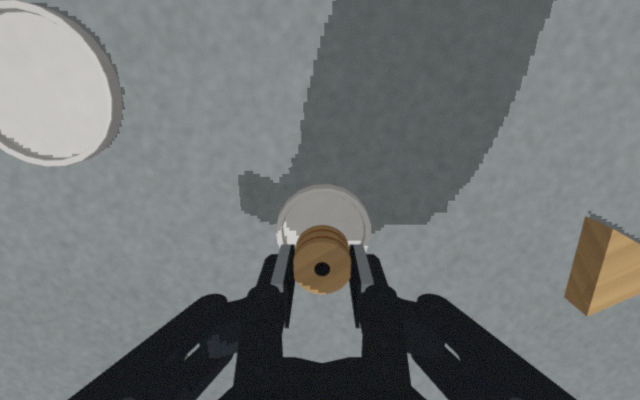

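Wheel30 is held with its hole at (321,269), and tin52 is centred at column 323. Lowering and releasing.

```bash
python3 -m inch '{"linear":[[0,0,0.04],[0,0,0.07],[0,0,0.084],[0,0,0.084],[0,0,0.084]],"spin":[0,0,0,0,0]}' && python3 -m inch '{"linear":[[0,0,0],[0,0,0],[0,0,0],[0,0,0],[0,0,-0.15],[0,0,-0.25],[0,0,-0.25],[0,0,-0.25]],"spin":[0,0,0,0,0,0,0,0]}' 48
```

```text
clock: 12.08
eef_pos: [0.6259, -0.1896, 0.0137]
tcp_rot: [[-1.0, 0.0, -0.0], [0.0, 1.0, -0.0], [0.0, -0.0, -1.0]]
force: [-0.5, 0.4, -0.1]
gripper_width: 0.0283
grasp_force: 33.2
clock: 12.75
eef_pos: [0.6276, -0.19, 0.0912]
tcp_rot: [[-1.0, 0.0, 0.004], [0.0, 1.0, -0.001], [-0.004, -0.001, -1.0]]
force: [0.2, 0.1, 0.1]
gripper_width: 0.0476
grasp_force: 0.0
```

```bash
python3 -m inch '{"linear":[[0.8,-0.324,0],[0.8,-0.324,0],[0.8,-0.324,0],[0.8,-0.324,0],[0.8,-0.324,0],[0.8,-0.324,0],[0.8,-0.324,0],[0.8,-0.324,0.1],[0.8,-0.324,0.1],[0.8,-0.324,0.1]],"spin":[0,0,0,0,0,0,0,0,0,0]}' 78 && python3 -m inch '{"linear":[[0,0,0],[0,0,0]],"spin":[0,0]}'; python3 - <<'E'
from rig import env
import cv2
c=env.camera('wrist');cv2.imwrite('pics/w8.png',c['img'][:,:,::-1])
E
```

```text
clock: 13.58
eef_pos: [0.3848, -0.2858, 0.0574]
tcp_rot: [[-1.0, 0.001, -0.003], [0.001, 1.0, 0.002], [0.003, 0.002, -1.0]]
force: [-0.5, 0.6, -0.2]
gripper_width: 0.0781
grasp_force: 0.0
clock: 13.75
eef_pos: [0.3868, -0.2867, 0.0591]
tcp_rot: [[-1.0, -0.001, 0.0], [-0.001, 1.0, -0.0], [-0.0, -0.0, -1.0]]
force: [-1.2, 0.0, -0.3]
gripper_width: 0.0781
grasp_force: 0.0
```

View pics/w8.png

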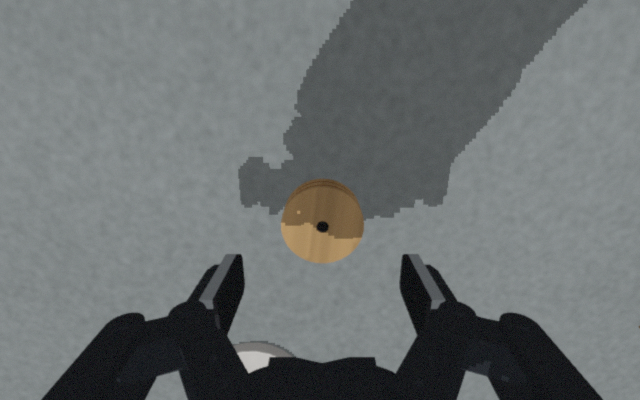

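Wheel54 has its hole at (322,227), centred. I'll descend to z 0.005 and grip.

```bash
python3 -m inch '{"linear":[[0,0,0.08],[0,0,0.15],[0,0,0.18],[0,0,0.18],[0,0,0.18]],"spin":[0,0,0,0,0]}' && python3 -m inch '{"linear":[[0,0,0],[0,0,0],[0,0,0],[0,0,0],[0,0,0],[0,0,0]],"spin":[0,0,0,0,0,0]}' 40 30
```

```text
clock: 14.22
eef_pos: [0.3862, -0.2866, 0.0048]
tcp_rot: [[-1.0, -0.0, -0.0], [-0.0, 1.0, 0.0], [0.0, 0.0, -1.0]]
force: [0.1, 0.1, 0.8]
gripper_width: 0.0779
grasp_force: 0.0
clock: 14.72
eef_pos: [0.3868, -0.2873, 0.0058]
tcp_rot: [[-1.0, 0.0, 0.002], [0.0, 1.0, -0.001], [-0.002, -0.001, -1.0]]
force: [-0.3, 0.7, 5.2]
gripper_width: 0.0528
grasp_force: 30.4
```

```bash
python3 -m inch '{"linear":[[0,0,-0.12],[-0.05,-0.02,-0.2],[-0.52,-0.193,-0.2],[-0.52,-0.193,-0.2],[-0.52,-0.193,-0.2],[-0.52,-0.193,-0.2],[-0.52,-0.193,-0.2],[-0.52,-0.193,-0.15],[-0.52,-0.193,-0.1],[-0.52,-0.193,-0.1]],"spin":[0,0,0,0,0,0,0,0,0,0]}' && python3 -m inch '{"linear":[[0,0,0],[0,0,0]],"spin":[0,0]}'; python3 - <<'E'
from rig import env
import cv2
c=env.camera('wrist');cv2.imwrite('pics/w9.png',c['img'][:,:,::-1])
E
```

```text
clock: 15.55
eef_pos: [0.5404, -0.3437, 0.0324]
tcp_rot: [[-1.0, 0.0, -0.003], [0.0, 1.0, 0.002], [0.003, 0.002, -1.0]]
force: [-0.5, 0.3, -0.6]
gripper_width: 0.0528
grasp_force: 32.2
clock: 15.72
eef_pos: [0.5421, -0.3448, 0.0356]
tcp_rot: [[-1.0, 0.0, 0.001], [0.0, 1.0, -0.001], [-0.001, -0.001, -1.0]]
force: [-0.7, -0.6, -0.2]
gripper_width: 0.0526
grasp_force: 32.2
```

View pics/w9.png

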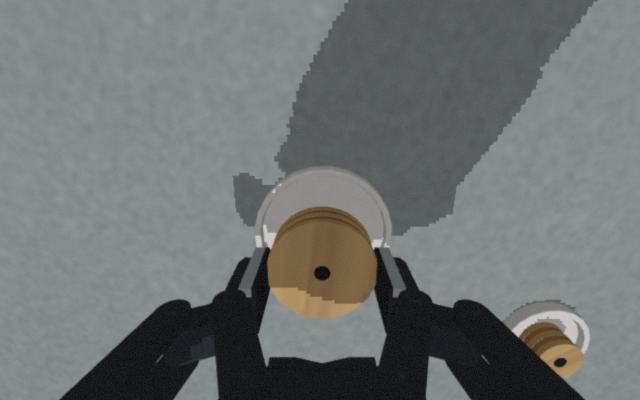

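Wheel54 is held with its hole at (322,272), and tin76 is centred at column 323. Wheel30 sits in tin52 at lower right. I'll lower, release, rise, and back off for a check.

```bash
python3 -m inch '{"linear":[[0,0,0.04],[0,0,0.07],[0,0,0.084],[0,0,0.084],[0,0,0.084]],"spin":[0,0,0,0,0]}' && python3 -m inch '{"linear":[[0,0,0],[0,0,0],[0,0,0],[0,0,0],[0,0,-0.15],[0,0,-0.3],[0,0,-0.5],[0,0,-0.5],[0,0,-0.5]],"spin":[0,0,0,0,0,0,0,0,0]}' 72 && python3 -m inch '{"linear":[[0.85,0,0],[0.85,0,0],[0.85,0,0],[0.85,0,0],[0.85,0,0],[0.85,0,0],[0.85,0,0],[0.85,0,0],[0.85,0,0]],"spin":[0,0,0,0,0,0,0,0,0]}'; python3 - <<'E'
from rig import env
from h import *
c=env.camera('top');im=c['img']
cv2.imwrite('pics/end.png',cv2.resize(im[115:265,150:480,::-1],None,fx=2.4,fy=2.4,interpolation=cv2.INTER_CUBIC))
E
```

```text
clock: 16.18
eef_pos: [0.542, -0.3447, 0.0095]
tcp_rot: [[-1.0, 0.0, -0.0], [0.0, 1.0, -0.0], [0.0, -0.0, -1.0]]
force: [-0.2, 0.0, 0.0]
gripper_width: 0.0525
grasp_force: 33.9
clock: 16.93
eef_pos: [0.5445, -0.3462, 0.1662]
tcp_rot: [[-1.0, 0.0, 0.008], [0.0, 1.0, -0.005], [-0.008, -0.005, -1.0]]
force: [0.3, -0.4, 0.5]
gripper_width: 0.072
grasp_force: 0.0
clock: 17.68
eef_pos: [0.2873, -0.3451, 0.1597]
tcp_rot: [[-1.0, 0.001, 0.001], [0.001, 1.0, -0.001], [-0.001, -0.001, -1.0]]
force: [0.2, -0.7, -0.1]
gripper_width: 0.0716
grasp_force: 0.0
```

View pics/end.png

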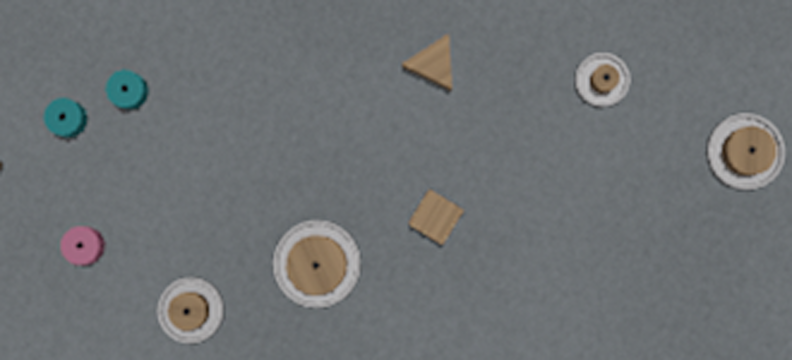

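All four wheels lie centred in their tins: wheel30 at (605,77), wheel54 at (752,150), wheel66 at (316,265) and wheel42 at (187,311). The small shifts are parallax. The offcuts haven't moved.

```bash
python3 -c "
from rig import env
print(env.hand_in())"
```

```text
the job is handed in; nothing more can be done
None
```

I set all four wheels flat in the tins of their sizes and handed the job in at about 18 s of the 93 s; the final top picture shows all four centred and the square and triangle unmoved, but no verdict came back.

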